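# Check the transducer stem, then hold the strike arm level over the consolidation cell

### The job

On the consolidation cell, first push the spring stem of the upright displacement transducer fully down to its stop and let it spring right back up, to see that it runs free. Then lift the loose offset strike arm by its balance point and hold it level about 25 mm above the top of the cell's piston rod, with its clamp collar straight over the rod and its foot over the transducer stem, ready to be slid on; do not knock the arm against the cell or push the other things on the bench about. Finish while still holding the arm there, motionless and carried by the gripper alone, so that I can guide it down onto the rod.

Things in the scene. Friction and masses are not known exactly. Their poses are not given: they have to be found in the camera images.
- cell: Consolidation cell of bare metal, fixed: round flanges 136 mm across at 0 to 16 and 76 to 94 mm above the bench, body 104 mm across between, six tie-bolt nuts up to 101 mm, brass gland up to 108 mm. A port reaches 88 mm out at +y, a valve 100 mm at +x (27 mm high). Origin on the bench on the axis, z up; the transducer stands on its -x side.
- rod_top (a point): Centre of the top end of the cell's piston rod, a bright upright rod 16 mm in diameter standing out of the middle of the cell to 150 mm above the bench. The rod does not move. Axes as cell.
- stem_top (a point): Centre of the flat top of the transducer's stem head, a steel disc 22 mm across, 6 mm thick, on a 7 mm stem; up, it is 125 mm above the bench, 160 mm from the rod on the cell's -x side. The upright transducer below (21 mm across, top at 100 mm) is held in a 34 mm square block, 71 to 89 mm high, on a flat bracket from the cell's top flange.
- stem (a joint): How far the transducer stem is pushed in, m: 0 = up (at rest), 0.012 = down on its stop. A spring pushes it up with 2 N at rest, 4.5 N at the stop, and returns it when let go.
- strike_arm: Loose cast strike arm, 0.35 to 0.57 kg, lying level on collar and foot. Round steel clamp collar, 39 mm across, 34 mm tall, with an open upright 21 mm bore; clamp ears stick out behind it to 33 mm from the bore axis. A straight grey bar runs to a round foot on the arm's -x side. The heavy collar puts the balance point near it. Origin: centre of the bore at the underside, z up.
- strike_balance (a point): The arm's balance point: on the middle line of the bar, 50 mm from the bore axis towards the foot (arm's -x), 21 mm above the underside. Here the bar has flat upright sides, 15 mm apart, and spans 10 to 32 mm above the underside; so it is from the collar to 102 mm from the bore, then 12 mm wide. Axes as strike_arm.
- strike_bore (a point): Centre of the collar's bore at the arm's underside (same as the arm's origin).
- strike_foot (a point): Centre of the underside of the arm's foot, a steel cylinder 23 mm across and 32 mm tall, 160 mm from the bore axis on the arm's -x side; level with the collar's underside.
- tin_a: Bystander: lidded aluminium moisture tin, 63 mm in diameter, 42 mm tall, behind the arm's collar. Origin under its centre.
- tin_b: Bystander: lidded aluminium moisture tin, same as tin_a, to the right. Origin under its centre.
- spec_ring: Bystander: open steel specimen ring, 72 mm in diameter, 22 mm tall, beside the back of the cell. Origin under its centre.
- stopper: Bystander: dark rubber stopper, 42 mm in diameter, 34 mm tall, nearest the robot. Origin under its centre.
- brush: Bystander: hand brush 190 mm long lying at the near right. Origin under its middle.
- spatula: Bystander: spatula 200 mm long lying at the near left. Origin under its middle.
- wash_bottle: Bystander: white plastic bottle, 64 mm in diameter, 160 mm tall, standing to the left. Origin under its centre.

How it is judged (in metres and radians):
On the way, in this order (a step that is already met when the one before it is completed fails the run):
1. the transducer stem is pushed down to its stop, with the arm still lying where it was (value of joint stem above 0.0105 m and distance of strike_arm from where it was at the start of the episode below 0.02 m), for 0.1 s.
2. the stem has sprung back up (value of joint stem below 0.0015 m), for 0.2 s.
3. the arm is lifted clear of the bench, level, gripped at its balance point (height (world z) of each of strike_bore, strike_foot above 0.03 m and angle between strike_arm's own z axis and vertical below 0.087 rad and horizontal distance between the grasp point and strike_balance below 0.015 m and contact force between the fingers and strike_arm above 2 N), for 0.2 s.
At the end, for the whole second after the job is handed in: The still gripper alone carries the arm, gripped within 15 mm of its balance point; level within 5 degrees, underside 8 to 50 mm above the rod top, bore within 9 mm of over the rod, foot within 12 mm of over the stem head; stem up, cell untouched by the arm, no bystander moved 30 mm (horizontal distance between the grasp point and strike_balance below 0.015 m and contact force between the fingers and strike_arm above 2 N and angle between strike_arm's own z axis and vertical below 0.087 rad and z of strike_bore in the frame of rod_top between 0.008 and 0.05 m and horizontal distance between strike_bore and rod_top below 0.009 m and horizontal distance between strike_foot and stem_top below 0.012 m and contact force between strike_arm and cell below 0.1 N and value of joint stem below 0.0015 m and linear speed of strike_arm below 0.02 m/s and angular speed of strike_arm below 0.15 rad/s and distance of each of tin_a, tin_b, spec_ring, stopper, brush, spatula, wash_bottle from where it was at the start of the episode below 0.03 m); the arm keeps its last pose, push and grip.
It fails at once if the arm is knocked against the cell (contact force between strike_arm and cell above 3 N).
It fails at once if another thing on the bench is pushed about (distance of any of tin_a, tin_b, spec_ring, stopper, brush, spatula, wash_bottle from where it was at the start of the episode above 0.03 m).
It also fails if it takes over 58 s, if anything falls off the work surface, if the arm or the gripper's body presses on something with over 40 N, if the wrist force passes 120 N, or if a joint passes its speed limit or range.

### The arm

A 6-joint arm with a two-finger parallel gripper is mounted at the origin on the work surface. World frame = base frame: x ahead of the robot, y to its left, z up, the work surface at z = 0. Lengths are in mm, angles in rad, forces in N, time in s.
With the tool pointing down it reaches from about 275 to 825 mm from the base axis. Payload 5.2 kg.
Tool frame: the origin (TCP) lies at the very end of the fingers, on their centre line; the grasp point (between the pads) lies 19 mm behind it; z points along the fingers, y is the direction in which the jaws open and shut (so a half turn about z gives the same grasp; the last joint's range is limited). The gripper opens to 93 mm and grips with 3 to 60 N. Pads are 15 mm wide; open, the fingers measure 128 mm over their backs; the gripper's body (75 mm by 188 mm) begins 65 mm behind the grasp point.
Start: joints at [-1.523, 0.259, 1.535, -0, 1.348, -0.203], TCP at [136.519, -532.792, 191.353] pointing down, gripper open.
Joint ranges: [-3.14, 3.14], [-0.91, 2.08], [0.19, 2.58], [-1.22, 4.36], [0.22, 2.71], [-3.12, 3.12]. Speed limits (rad/s): [2.57, 2.57, 3.14, 3.14, 3.14, 3.14].

### API

Orientations are given as [roll, pitch, yaw] about the fixed x, y, z axes, in that order (R = Rz(yaw) Ry(pitch) Rx(roll)).
In Python, from bench import robot gives the robot as it stands. The module is installed in compiled form; this text tells all that it offers. Calls block until the motion is done:
- robot.move_ptp(position, orientation): joint-space move of the TCP to a pose.
- robot.move_linear(position, ori=None, speed=150, f_stop=None): straight line of the TCP; ori=None keeps the orientation; speed is the mean speed in mm/s. With f_stop (N) it stops when the force on the tool has changed by that much, and returns True; else False.
- robot.move_j(angles): joint-space move.
- robot.move_gripper(opening): opening from 0.0 (shut) to 1.0 (fully open); the grip force is fixed at half the most; returns when the fingers have stopped.
- robot.sleep(seconds).
- robot.inverse_kinematics(position, orientation): joint angles nearest the present ones, or None.
- robot.get_image(name): name is "scene" or "top" or "wrist"; returns a dict with "img" (400x640x3 uint8, blue, green, red), "fovy" (degrees; the focal length in pixels is half the picture's height over the tangent of half this angle, whatever the lens; pixels are square), "cx", "cy" (the principal point, pixels), "k1" (the pictures are not rectified: a ray, as slopes to the right and down, at radius r is drawn at 1 + k1 r^2 times it, then the intrinsics apply), "eye" and "orientation" of the camera in the world. Camera axes: x right, y down, z forward; pixel columns grow to the right and rows downward; lengths in mm; the calibration is good to about 2 mm. A picture is of the moment at which its call begins. There is no depth.
A pose or a line that the arm cannot do raises robot.MotionError and nothing moves.
- robot.hand_in(): hands the job in, once; it reports no verdict.
Readings, each from a call of its own:
- robot.current_t(): time.
- robot.current_qpos(): joint angles.
- robot.current_joint_vel(): joint speeds.
- robot.current_joint_efforts(): joint torques, N m.
- robot.current_tcp_pos(): TCP position.
- robot.current_eef_rot(): TCP orientation.
- robot.current_contact_force(): force on the tool from outside, world axes, zero at the start.
- robot.current_ft_torque(): the same for the moment, N m.
- robot.current_gripper_width(): opening from 0.0 (shut) to 1.0 (fully open).
Only numpy, scipy, OpenCV 4.12 (cv2) and the standard library are available. Lean on these libraries where they do the work, as an engineer would, in place of code of your own. Each camera call takes 0.05 s, during which the arm holds its last target. There are 200 camera calls.

## Working session

There is one attempt and no reset: what is moved stays moved. The work goes in short steps, each a Python script; the robot and the scene stay as the last script left them, time stands still between calls to the robot, and variables do not carry over. Pictures are saved under pics/ and viewed, about 8 in all and at most 12, crops included, and the job is handed in when it is done.

```bash
mkdir -p pics
cat > h.py <<'E'
import numpy as np, cv2
from scipy.spatial.transform import Rotation as R
from bench import robot
def cam(name, png=None):
    d=robot.get_image(name)
    if png: cv2.imwrite('pics/'+png,d['img'])
    return d
def K(d):
    f=200/np.tan(np.radians(d['fovy'])/2)
    return np.array([[f,0,d['cx']],[0,f,d['cy']],[0,0,1.]])
def Rc(d):
    o=np.array(d['orientation'],float)
    return o if o.shape==(3,3) else R.from_euler('xyz',o).as_matrix()
def ray(d,uv):
    p=cv2.undistortPoints(np.array([[uv]],float),K(d),np.array([d['k1'],0,0,0.]))[0,0]
    return np.array(d['eye'],float),Rc(d)@np.array([p[0],p[1],1.])
def onz(d,uv,z):
    e,r=ray(d,uv); return e+r*(z-e[2])/r[2]
def proj(d,P):
    P=np.atleast_2d(np.array(P,float)); Rm=Rc(d)
    rv=cv2.Rodrigues(Rm.T)[0]
    return cv2.projectPoints(P,rv,-Rm.T@np.array(d['eye'],float),K(d),np.array([d['k1'],0,0,0.]))[0][:,0]
E
python3 - <<'E'
from h import *
for n in ('scene','top'):
    d=cam(n,n+'0.png'); print(n,d['fovy'],d['cx'],d['cy'],d['k1'],d['eye'],d['orientation'])
print(robot.current_t(),robot.current_eef_rot())
E
```

```text
scene 44.31413794169602 315.2115112936858 191.44674071745487 0.02004788740503281 [1486.94861827 -197.15818778 1061.65450618] [-2.37047418  0.01643816  1.36038369]
top 43.29194352796813 329.86314044951393 197.61914594043824 -0.09988266170104396 [ 476.71120633  -15.97981887 1698.05701854] [-3.09407518  0.01585435 -1.58819577]
0.1 [-3.13998276e+00 -3.12823923e-04  2.50773579e-01]
```

View pics/scene0.png

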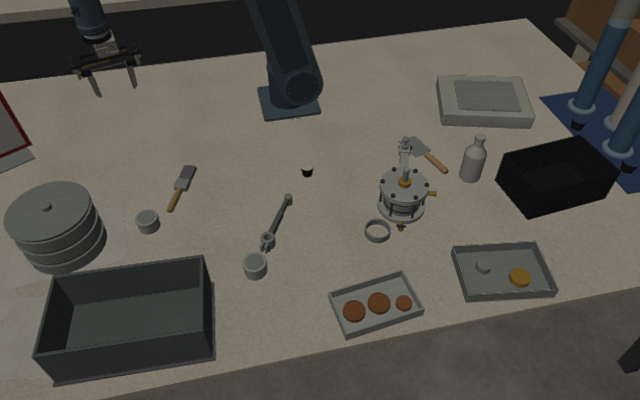

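View pics/top0.png

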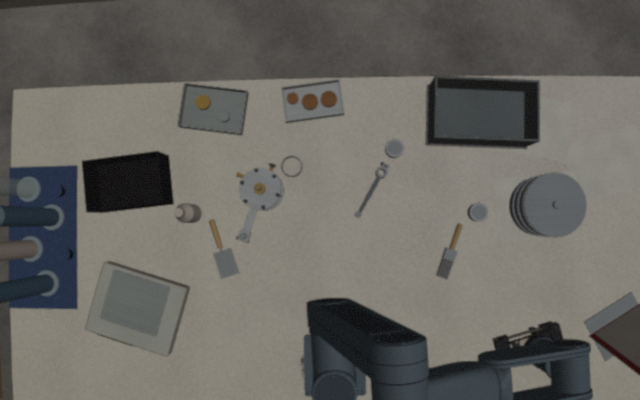

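Both views show the cell at top (260,188) with its transducer at (243,237), and the strike arm's collar at (382,171) with its foot at (358,215). I'll get rough positions and then look from near with the wrist camera.

Run:
```python
from h import *
d=cam('top')
for n,uv,z in [('rod',(261,188),150),('stem',(243,237),125),('collar',(382,171),34),('foot',(358,215),32),('tinA',(394,148),42),('bottle',(184,212),80),('ring',(291,166),22)]:
    print(n,onz(d,uv,z).round(0))
a=onz(d,(382,171),34); f=onz(d,(358,215),32); m=(a+f)/2
robot.move_ptp([m[0]-60,m[1],330],[np.pi,0,0.25])
d=cam('wrist','w1.png'); print(d['eye'],d['orientation'],d['fovy'],robot.current_t())
print(proj(d,[a,f]))
```

```text
rod [584. 220. 150.]
stem [433. 282. 125.]
collar [ 641. -165.   34.]
foot [497. -83.  32.]
tinA [ 716. -206.   42.]
bottle [516. 484.  80.]
ring [665. 137.  22.]
[ 577.6805921  -106.25863766  523.76029242] [ 2.87769860e+00  7.59688627e-04 -1.32205621e+00] 71.99480886837114 2.25
[[365.19279281  96.96289902]
 [298.01049191 167.76922403]]
```

View pics/w1.png

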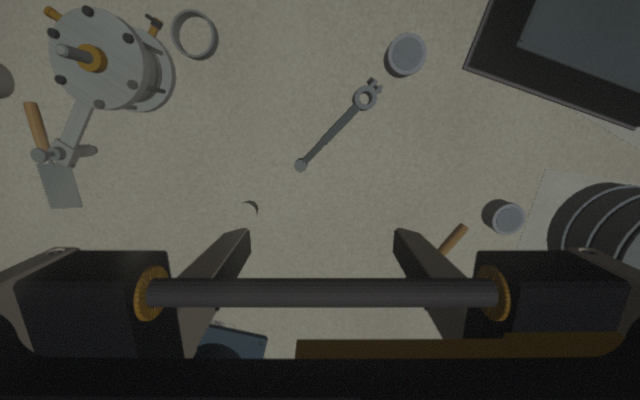

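Wrist view: cell upper left with its rod end at about (64,51) and the stem head at about (40,155). The arm's bore is at (365,98) and its foot at (300,165), which agree with my projections. Rod–stem distance comes out at 163 mm, near the 160 expected. Next I'll take closer views.

Run:
```python
from h import *
import pickle
out={}
def look(c,yaw,z,name):
    u=np.array([np.cos(yaw),np.sin(yaw)]); p=np.array(c[:2])-71*u
    robot.move_ptp([p[0],p[1],z],[np.pi,0,yaw]); robot.sleep(.2)
    out[name]=cam('wrist')
look([569,-124],-.52,200,'arm')
look([508,251],-.39,260,'cellA')
look([480,200],-.39,260,'cellB')
pickle.dump(out,open('v.pkl','wb'))
print(robot.current_t())
G={'arm':[[641,-165,34],[497,-83,32]],'cellA':[[584,220,150],[433,282,125]],'cellB':[[584,220,150],[433,282,125]]}
for k,d in out.items(): print(k,np.round(d['eye']),proj(d,G[k]).round())
c=[cv2.convertScaleAbs(out[k]['img'],alpha=1.5)[0:300] for k in out]
cv2.imwrite('pics/v_cells.png',np.vstack([c[1],c[2]])); cv2.imwrite('pics/v_arm.png',c[0])
```

```text
5.5583
arm [ 569. -124.  395.] [[321.  55.]
 [322. 190.]]
cellA [508. 250. 454.] [[321.  41.]
 [321. 195.]]
cellB [480. 201. 454.] [[264.  33.]
 [275. 189.]]
```

View pics/v_cells.png

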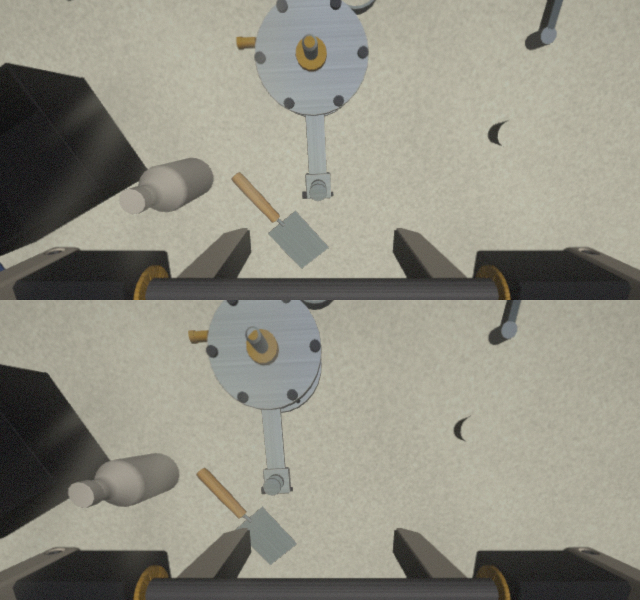

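View pics/v_arm.png

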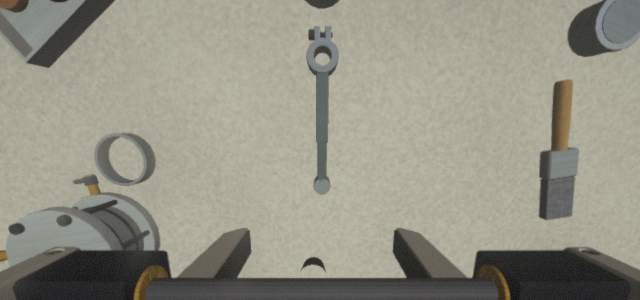

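In the cell views the rod tip is at about (310,41) and (253,33), and the stem head at about (319,187) and (273,181). In the arm view the bore is at about (322,56) and the foot at about (322,185). I'll enlarge these to locate the centres.

Run:
```python
from h import *
import pickle
o=pickle.load(open('v.pkl','rb'))
t=[]
for k,c in [('cellA',(310,42)),('cellA',(319,188)),('arm',(322,56)),('cellB',(254,34)),('cellB',(274,182)),('arm',(322,185))]:
    x,y=c; im=o[k]['img'][y-20:y+20,x-20:x+20]
    im=cv2.resize(cv2.convertScaleAbs(im,alpha=1.5),(260,260),interpolation=cv2.INTER_NEAREST)
    for i in range(0,40,5):
        q=int((i+.5)*6.5); cv2.putText(im,str(x-20+i),(q-8,8),0,.3,(0,0,255)); cv2.putText(im,str(y-20+i),(0,q+3),0,.3,(0,0,255)); cv2.line(im,(q,10),(q,14),(0,0,255)); cv2.line(im,(20,q),(24,q),(0,0,255))
    t.append(im)
cv2.imwrite('pics/crops.png',np.vstack([np.hstack(t[:3]),np.hstack(t[3:])]))
```

```text
(no output)
```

View pics/crops.png

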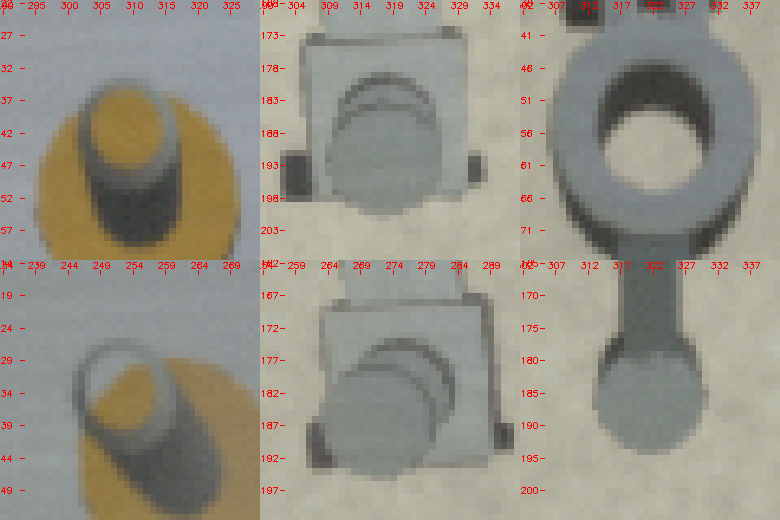

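Run:
```python
from h import *
import pickle
o=pickle.load(open('v.pkl','rb'))
p={}
for n,k,uv,z in [('rodA','cellA',(309,41.5),150),('rodB','cellB',(253,34),150),('stemA','cellA',(318.7,191.4),125),('stemB','cellB',(271.7,186.6),125),('bore','arm',(322.3,55),34),('foot','arm',(322,185.7),32)]:
    p[n]=onz(o[k],uv,z); print(n,p[n].round(1))
for a,b in [('rodA','rodB'),('stemA','stemB')]:
    (e1,r1),(e2,r2)=[ray(o[k],uv) for k,uv in ([('cellA',(309,41.5)),('cellB',(253,34))] if a=='rodA' else [('cellA',(318.7,191.4)),('cellB',(271.7,186.6))])]
    A=np.c_[r1,-r2]; s=np.linalg.lstsq(A,e2-e1,rcond=None)[0]; print('tri',a,((e1+s[0]*r1+e2+s[1]*r2)/2).round(1))
for a,b in [('rodA','stemA'),('rodB','stemB'),('bore','foot')]:
    v=p[a]-p[b]; print(a,b,np.hypot(*v[:2]).round(1),np.arctan2(v[1],v[0]).round(4))
```

```text
rodA [588.1 230.9 150. ]
rodB [587.7 230.2 150. ]
stemA [438.  283.2 125. ]
stemB [437.4 284.6 125. ]
bore [ 640.7 -165.9   34. ]
foot [502.1 -86.3  32. ]
tri rodA [589.2 230.6 145.5]
tri stemA [438.5 283.  130.1]
rodA stemA 159.0 -0.3354
rodB stemB 159.8 -0.3473
bore foot 159.8 -0.5216
```

Distances are 159–160 mm (160 given) and the triangulated heights are within 5 mm. Now I'll press the stem.

```bash
python3 - <<'E'
from h import *
robot.move_gripper(0.0)
o=[np.pi,0,-.341]
robot.move_ptp([437.5,284,145],o); robot.sleep(.2)
print('f0',robot.current_contact_force().round(2) if hasattr(robot.current_contact_force(),'round') else robot.current_contact_force())
hit=robot.move_linear([437.5,284,109],speed=20,f_stop=12)
robot.sleep(.4)
print(hit,robot.current_tcp_pos(),robot.current_contact_force())
cam('wrist','press.png'); 
robot.move_linear([437.5,284,145],speed=60); robot.sleep(.4)
print(robot.current_contact_force(),robot.current_t())
robot.move_linear([437.5,284,250],speed=200)
cam('scene','s2.png')
robot.move_gripper(0.6)
u=np.array([np.cos(-.5216),np.sin(-.5216)]); g=np.array([640.7,-165.9])-50*u
robot.move_ptp([*g,200],[np.pi,0,-.5216])
robot.sleep(.2); d=cam('wrist','pre.png')
print(g,robot.current_t(), proj(d,[[640.7,-165.9,34],[502.1,-86.3,32],[*g,32]]).round())
E
python3 - <<'E'
import cv2,numpy as np
a=cv2.imread('pics/pre.png'); b=cv2.imread('pics/s2.png')[120:240,330:450]
cv2.imwrite('pics/m2.png',np.vstack([cv2.convertScaleAbs(a[:200],alpha=1.5),cv2.resize(b,(640,360))[:,:]]))
E
```

```text
f0 [ 0.04 -0.69  0.09]
False [437.49830317 283.99008448 109.01836268] [ 0.47596033 -0.0226842  -0.75075905]
[-0.22494766 -0.0369938   0.53660175] 11.3417
[ 597.34884695 -140.9865994 ] 15.0 [[323. 142.]
 [322. 255.]
 [323. 180.]]
```

View pics/m2.png

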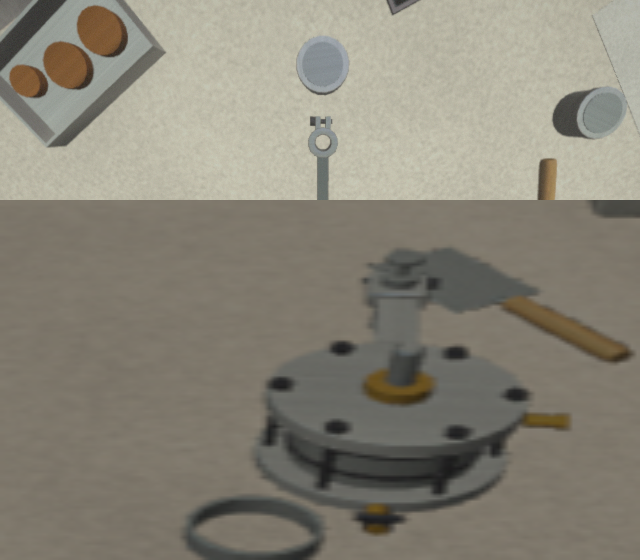

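The pre-grasp view puts the collar at (322,141), as predicted, and the scene crop shows the stem up. But at z=109 there was no force at all, so the press missed the stem. I'll check the press picture.

Run:
```python
import cv2
a=cv2.imread('pics/press.png'); cv2.imwrite('pics/press2.png',cv2.resize(cv2.convertScaleAbs(a[80:400,200:440],alpha=1.6),(750,1000)[::1] if 0 else (450,600),interpolation=cv2.INTER_CUBIC))
```

```text
(no output)
```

View pics/press2.png

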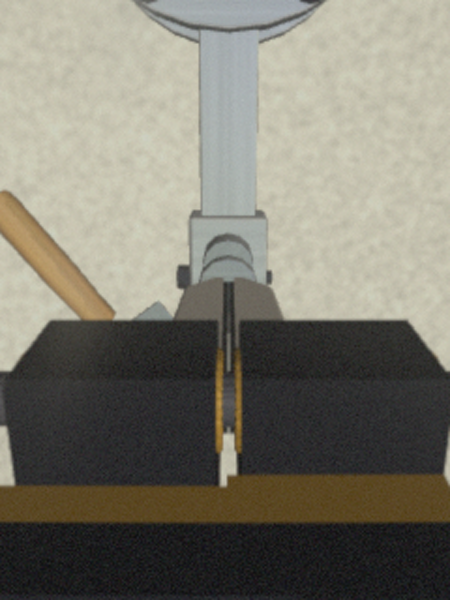

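Run:
```python
from h import *
import pickle
o=pickle.load(open('v.pkl','rb')); d=dict(o['cellA'])
# camera pose in tool frame from cellA (commanded), then moved to press pose
u=np.array([np.cos(-.39),np.sin(-.39)]); T0=R.from_euler('xyz',[np.pi,0,-.39]); p0=np.array([508-71*u[0],251-71*u[1],260])
rel=T0.inv().as_matrix()@Rc(d); pr=T0.inv().apply(np.array(d['eye'])-p0)
T1=R.from_euler('xyz',[np.pi,0,-.341]); p1=np.array([437.5,284,109.])
d['eye']=T1.apply(pr)+p1; d['orientation']=T1.as_matrix()@rel
u=np.array([np.cos(-.341),np.sin(-.341)]); c=np.array([437.5,284])
for z,r in [(125,11),(113,11),(119,11),(107,11),(100,10.5),(89,0)]:
    print(z,proj(d,[[*c,z],[*(c+r*u),z],[*(c+17*u),z]]).round(1).tolist())
print('tcp tool pix',proj(d,[p1,[*(c+7.5*u),109]]).round(1), d['eye'])
```

```text
125 [[321.1, 232.9], [321.0, 217.8], [321.0, 209.4]]
113 [[321.1, 226.8], [321.1, 212.5], [321.0, 204.5]]
119 [[321.1, 229.8], [321.1, 215.1], [321.0, 206.9]]
107 [[321.1, 224.0], [321.1, 210.0], [321.1, 202.3]]
100 [[321.1, 220.9], [321.1, 208.0], [321.1, 199.8]]
89 [[321.1, 216.4], [321.1, 216.4], [321.1, 196.3]]
tcp tool pix [[321.1 224.9]
 [321.1 215.3]] [504.57494885 259.70204763 302.95050649]
```

Run:
```python
from h import *
d=cam('scene'); t=cam('top')
for n,c in [('scene',d),('top',t)]: print(n,proj(c,[[588,230.5,150],[437.5,284,125],[437.5,284,113],[640.7,-165.9,34]]).round(1).tolist())
print(robot.current_contact_force(), robot.current_gripper_width(),robot.current_t())
a=cv2.imread('pics/press.png')[180:290,260:380]; b=cv2.imread('pics/top0.png')[170:250,220:280]
f=lambda i,s:cv2.resize(cv2.convertScaleAbs(i,alpha=1.8),None,fx=s,fy=s,interpolation=cv2.INTER_CUBIC)
A=f(a,4); B=f(b,5.5); B=cv2.copyMakeBorder(B,0,max(0,440-B.shape[0]),0,0,0)[:440]
cv2.imwrite('pics/m3.png',np.hstack([A,B]))
```

```text
scene [[406.2, 168.5], [405.4, 137.9], [404.9, 141.1], [267.1, 236.0]]
top [[257.5, 186.9], [242.3, 235.7], [243.1, 235.6], [382.2, 171.2]]
[ 0.93408514 -0.26255155  0.13566734] 0.5981260389881177 15.1
```

View pics/m3.png

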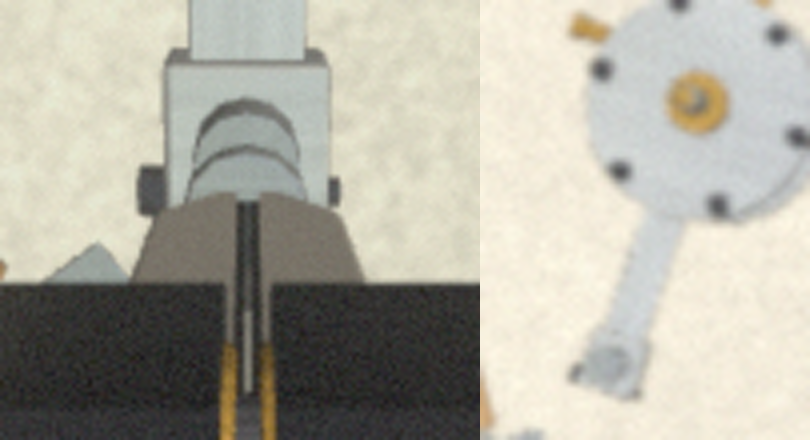

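The press picture shows the fingers over the head at (321,217), but the stem isn't pressed. The scene and top cameras confirm my position to within about 1 px. So the shut fingertips seem to sit higher than the TCP says, and I'll feel downward step by step.

Run:
```python
from h import *
robot.move_gripper(0.0)
o=[np.pi,0,-.341]; c=[437.5,284]
robot.move_ptp([*c,145],o); 
robot.move_linear([*c,116],speed=60,f_stop=12)
f0=robot.current_contact_force()
for z in range(113,82,-3):
    hit=robot.move_linear([*c,z],speed=25,f_stop=9)
    print(z,hit,np.round(robot.current_tcp_pos()[2],1),np.round(robot.current_contact_force(),1),np.round(robot.current_t(),1))
    if hit: break
robot.sleep(.3); cam('wrist','press3.png')
print(robot.current_tcp_pos(),np.round(robot.current_contact_force(),1),robot.current_gripper_width())
```

```text
113 False 113.1 [0.4 0.6 0.2] 18.7
110 False 109.9 [ 0.4  0.5 -0. ] 18.9
107 False 106.8 [-1.   0.8  0.1] 19.2
104 False 103.8 [ 0.6  0.4 -0.6] 19.5
101 False 100.8 [-0.8 -0.8 -0. ] 19.7
98 False 98.1 [-0.3 -0.3  0.6] 20.0
95 False 95.1 [ 0.4 -0.   2.4] 20.3
92 False 92.0 [0.2 0.6 2.9] 20.5
89 False 89.0 [-0.2  0.2  4. ] 20.8
86 False 86.0 [0.2 0.  3.7] 21.1
83 True 85.9 [-1.3 -1.2  9.1] 21.3
[437.80622604 284.11841104  85.93257185] [-2.3 -0.7  8.8] 0.0065062676269072115
```

Contact came at TCP z≈98 and a hard stop at 85.9, so the full 12 mm stroke was made and the shut fingertips end about 27 mm above the nominal TCP. Before grasping I'll touch free bench at narrow openings to learn the tip offset there.

Run:
```python
from h import *
c=[437.5,284]
robot.move_linear([*c,125],speed=100); robot.sleep(.25)
print('f',np.round(robot.current_contact_force(),1))
robot.move_linear([*c,200],speed=250)
robot.move_ptp([600,20,60],[np.pi,0,-.3])
for w in (0.6,0.3,0.17):
    robot.move_gripper(w)
    z=robot.current_tcp_pos()[2]
    hit=False
    try:
        if z>35: robot.move_linear([600,20,12],speed=150,f_stop=6)
        hit=robot.move_linear([600,20,-32],speed=40,f_stop=6)
    except Exception as e: print(e)
    print(w,robot.current_gripper_width(),hit,robot.current_tcp_pos()[2],robot.current_t())
    robot.move_linear([600,20,robot.current_tcp_pos()[2]+8],speed=100)
```

```text
f [-0.5  0.3 -0.6]
0.6 0.5996952451132835 True -26.985514836755314 26.5083
0.3 0.29428260749092233 True -26.98039302445132 27.7167
0.17 0.16529668780278173 True -26.984897705664963 28.725
```

The offset is a fixed 27 mm at every opening, so the true tips are at TCP+27. I'll grasp with the TCP at z=-23, which puts the tips 4 mm off the bench.

Run:
```python
from h import *
g=[597.3,-141.0]; o=[np.pi,0,-.5216]
robot.move_linear([600,20,60],speed=250)
robot.move_gripper(0.5)
robot.move_ptp([*g,50],o)
print(robot.move_linear([*g,-23],speed=70,f_stop=8),robot.current_tcp_pos(),robot.current_t())
robot.move_gripper(0.0)
print('w',robot.current_gripper_width(),np.round(robot.current_contact_force(),1),np.round(robot.current_ft_torque(),2))
robot.move_linear([*g,40],speed=60); robot.sleep(.4)
print('w',robot.current_gripper_width(),np.round(robot.current_contact_force(),1),np.round(robot.current_ft_torque(),2),robot.current_t())
import pickle
d=cam('wrist'); s=cam('scene'); pickle.dump((d,s),open('lift.pkl','wb'))
u=np.array([np.cos(-.5216),np.sin(-.5216)]); b=np.array(g)+50*u; f=np.array(g)-110*u
P=[[*b,97],[*f,95]]
print(proj(d,P).round(1).tolist(),proj(s,P).round(1).tolist())
A=cv2.convertScaleAbs(d['img'],alpha=1.6)[60:400]; B=cv2.resize(cv2.convertScaleAbs(s['img'],alpha=1.6)[170:290,220:330],None,fx=2.1,fy=2.1,interpolation=cv2.INTER_CUBIC)
cv2.imwrite('pics/lift.png',np.vstack([A,cv2.copyMakeBorder(B,0,0,0,640-B.shape[1],0)]))
```

```text
False [ 597.7587484  -141.26551716  -22.45966577] 32.025
w 0.15863394993315794 [-0.6  1.2  0.2] [ 0.08  0.06 -0.01]
w 0.15987723606465837 [ 0.9 -0.6 -3. ] [ 0.08 -0.02 -0.02] 34.2333
[[321.8, 168.3], [321.7, 408.4]] [[265.0, 220.6], [286.3, 179.8]]
```

View pics/lift.png

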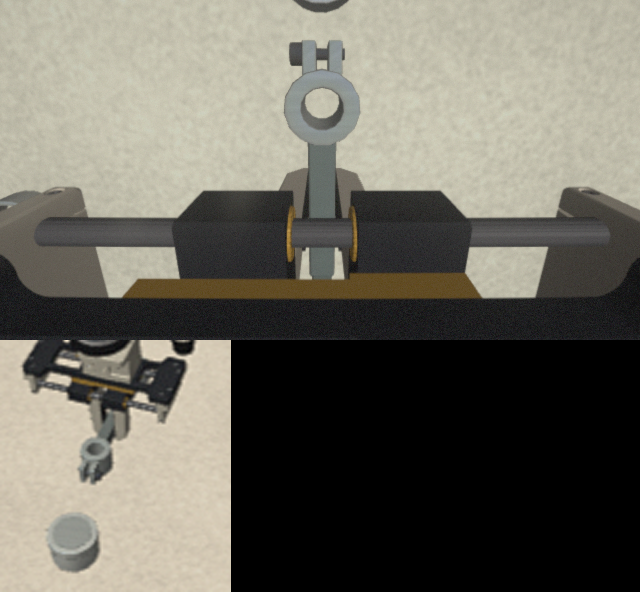

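The arm is gripped (width 14.8 mm), level, with its collar at (322,166) within 2 px of the prediction. Carrying it over the cell now.

Run:
```python
from h import *
import pickle
d0,_=pickle.load(open('lift.pkl','rb'))
rod=np.array([588,230.5]); st=np.array([437.7,283.9]); v=rod-st; y=np.arctan2(v[1],v[0]); u=v/np.hypot(*v)
b=onz(d0,(322,166),97)[:2]; q=b-np.array([597.3,-141]); print('bore from grasp',np.hypot(*q),np.arctan2(q[1],q[0]))
g=rod-50*u; o=[np.pi,0,y]
robot.move_linear([597.3,-141,180],speed=120)
robot.move_linear([*g,180],ori=o,speed=110)
robot.move_linear([*g,152],speed=40); robot.sleep(.5)
print(robot.current_tcp_pos(),g,robot.current_eef_rot(),robot.current_t(),robot.current_gripper_width(),np.round(robot.current_ft_torque(),2))
d=cam('wrist'); s=cam('scene'); t=cam('top'); pickle.dump((d,s,t),open('fin.pkl','wb'))
print('wrist rod',proj(d,[[*rod,150],[*rod,209]]).round(1).tolist(),'scene bore top, foot top',proj(s,[[*rod,209],[*st,207],[*rod,150],[*st,125]]).round(1).tolist())
f=lambda i,k:cv2.resize(cv2.convertScaleAbs(i,alpha=1.6),None,fx=k,fy=k,interpolation=cv2.INTER_CUBIC)
A=f(d['img'][60:220,220:420],2)   # 400x320
B=f(s['img'][80:220,350:460],3.6) # 396x504
cv2.imwrite('pics/fin.png',np.hstack([cv2.copyMakeBorder(A,0,B.shape[0]-A.shape[0],0,0,0),B]))
```

```text
bore from grasp 51.16782602690469 -0.5239063776041442
[540.88189043 247.2705001  152.05694845] [540.8853089  247.23935133] [-3.14152957e+00 -5.53843133e-05 -3.41284033e-01] 40.7167 0.16058289007620452 [ 0.01 -0.02  0.02]
wrist rod [[322.2, 156.1], [322.4, 168.5]] scene bore top, foot top [[408.8, 152.0], [408.7, 115.6], [406.2, 168.5], [405.4, 138.0]]
```

View pics/fin.png

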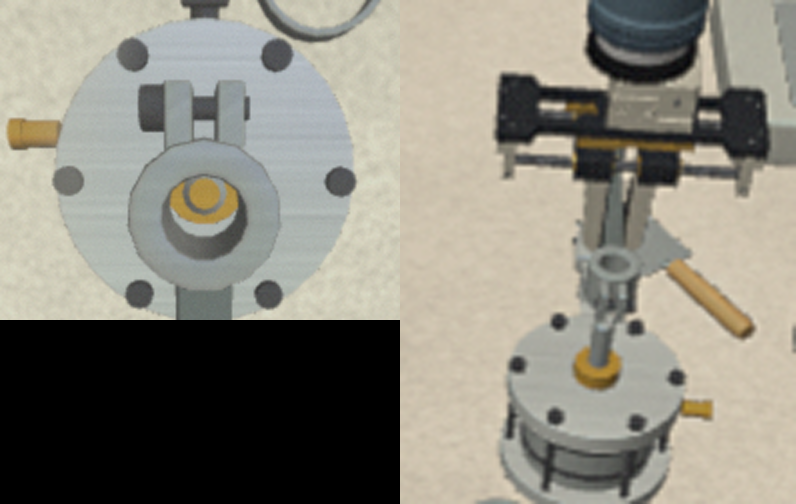

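Looking down the bore, the rod end at (322,158) sits inside it, with the collar centre at (322,167). The scene view has the collar at (409,153) against (408.8,152) predicted, so the height is right. There's a residual of about 2.5 mm along the bar, so I'll trim that, check, and hand in.

Run:
```python
from h import *
p=np.array([540.885,247.239,152]); u=np.array([np.cos(-.3413),np.sin(-.3413),0])
robot.move_linear(p-2.2*u,speed=10); robot.sleep(1)
print(robot.current_tcp_pos(),np.abs(robot.current_joint_vel()).max(),robot.current_gripper_width(),np.round(robot.current_contact_force(),1),robot.current_t())
d=cam('wrist','end.png'); r=onz(d,(322,167),209)[:2]; print('bore (same pixel)',r)
robot.hand_in()
```

```text
[538.81301296 247.98177132 152.00155459] 0.0007799794898557446 0.16218254422582803 [ 0.1  0.6 -3.2] 42.2333
bore (same pixel) [586.69258145 231.17138107]
the job is handed in; nothing more can be done
```

I pushed the transducer stem down to its stop and let it spring back. The gripper is now holding the strike arm level and still over the cell's rod, and I handed the job in at about 42 s of the 58 s allowed.

- **Stem press:** My first press missed. The gripper's real fingertips sit 27 mm short of the stated tool end, and I confirmed that by touching free bench at three openings. The second press met the stem head at the right height. It travelled about 12 mm to a hard stop at about 9 N. After release the force was back to about zero.
- **Arm grip and lift:** I gripped the bar at its balance point (measured width 14.8 mm, bar 15 mm). It came up level with almost no moment at the wrist.
- **Hold position:** The collar's underside is about 25 mm above the rod top. The last measured bore position was (586.7, 231.2) mm against the rod at (588, 230.5) mm, so about 1.5 mm off, assuming the arm had not shifted in the fingers since the previous picture. Joint speeds are about zero.
- **Checks that were weak or disagreed:**
  - The foot over the stem is inferred from the bar's direction and length, because the gripper hid it.
  - The wrist force read about 3.2 N, slightly below the arm's lightest stated weight (about 3.4 N), within the sensor's noise.
  - I did not measure the other items on the bench afterwards. The robot's path stayed clear of them, and the pictures showed none shifted.

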